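Find the steel-filled instrument support foot

ROBOT

A 7-joint arm with a two-finger parallel gripper is mounted at the origin on the work surface. World frame = base frame: x ahead of the robot, y to its left, z up, the work surface at z = 0. Lengths are in m, angles in rad, forces in N, time in s.
With the tool pointing down it reaches from about 0.4 to 0.85 m from the base axis. Payload 10.4 kg.
Tool frame: the origin (TCP) lies on the centre line of the jaws, within the pads' length; the fingertips stand 14 mm ahead of it and the grasp point (between the pads) lies 5 mm behind it (tip_reach is the z of the fingertips in the tool frame, in m); z points along the fingers, x is the direction in which the jaws open and shut, and the axes are right-handed (so a half turn about z gives the same grasp; the last joint's range is limited). The gripper opens to 87 mm and grips with 3 to 60 N. Pads are 19 mm wide; open, the fingers measure 117 mm over their backs; the gripper's body (75 mm by 190 mm) begins 51 mm behind the grasp point.
Start: joints at [1.121, 0.332, -0.065, 1.46, 0.022, 1.35, -0.088], TCP at [0.259, -0.569, 0.237] pointing down, gripper open.
Joint ranges: [-2.6, 2.6], [-0.5, 2.12], [-1.47, 1.34], [0.16, 2.42], [-1.27, 4.41], [0.06, 2.06], [-2.6, 2.6]. Speed limits (rad/s): [2.22, 2.22, 2.79, 2.79, 3.14, 3.14, 3.14].

INTERFACE

Orientations are given as a unit quaternion [x, y, z, w].
In Python, from bench import * gives the robot as it stands.
- The arm moves only by the tool carry_out, never from a script. Its argument "rows" is a list of rows, each a list of 5 numbers: the closure, from -1 (fully open) to 1 (shut), so that 0 is half open, then the shift along the tool's x, y, z in units of 30 mm (1.0 is 30 mm), then the turn about the tool's z in units of 5 degrees (1.0 is 5 degrees). In form: [[jaw, x, y, z, turn], ...]. A call has 1 to 20 rows; each row shifts and turns the pose as measured when the row begins, along the tool's axes as they then stand; what a row does not reach is not made up. A row lasts 1/12 s, in which the tool goes at most 41.7 mm and 7.16 degrees, less where a joint would pass 70% of its speed; a pose out of reach is approached as far as the arm can. A call is refused whole if a number of a shift passes 1 or a number of a turn 1, either way. A call with a gripper value outside its range is refused whole. The fingers move at their own pace and stop on an object; "force" is the grip in N (left out, the last holds). Time passes only in rows, so rows that do not move let the fingers close. It gives the time, the measured TCP pose, the force and the opening at its end, in the units of the state.
- read_state(): the state, without advancing time (a new reading comes with each control period).
- camera(name): name is "scene" or "top"; returns the picture (420x560x3 uint8, blue, green, red); there is no depth.
- camera_info(name): a dict with "fx", "fy", "cx", "cy" (pixels), "extrinsics" (4x4, takes a point from camera to world coordinates). Camera axes: x right, y down, z forward; pixel columns grow to the right and rows downward; lengths in m; the calibration is good to about 2 mm. A picture is of the moment at which its call begins. camera_info takes no time and is no camera call.
- close_job(): hands the job in, once; it reports no verdict.
Trained networks look in the newest picture that a camera, given by its name, has taken for a name from the list of things; names that differ only in an ending like _2 or _b are one class to them, and where a whole thing is asked for, a point or a joint stands for the part that bears it (a point fixed in the world has none). Each returns a list of dicts, best first, with "conf" (0 to 1); they miss things now and then, are a little off and sometimes report something else, mostly with a low value. They report only what shows in the picture. A call takes as long as a camera call. They do not tell look-alikes from the thing itself.
- recognise(query, camera): "box" ([centre column, centre row, width, height] in pixels, round what is visible of it).
- silhouettes(query, camera): "mask" (420x560 bool, what is visible of it) and "box" ([centre column, centre row, width, height] in pixels, round what is visible of it).
- pinpoint(query, camera): "xy" ([column, row] in pixels: a listed point, or the origin of a listed thing).
The state is a dict: "time": time; "joint_positions": joint angles; "joint_vel": joint speeds; "joint_torque": joint torques, N m; "ee_pos": TCP position; "eef_rot": TCP orientation; "ft_force": force on the tool from outside, world axes, zero at the start; "torque": the same for the moment, N m; "width": finger opening in m.
Only numpy, scipy, OpenCV 4.12 (cv2) and the standard library are available. Lean on these libraries where they do the work, as an engineer would, in place of code of your own. Each camera call takes 0.05 s, during which the arm holds its last target. There are 200 camera calls.

TASK

Three identical black support feet stand on the luthier's bench; one is filled with steel and the other two are hollow. Lift them to feel which is the heavy one and stand it upright on the floor of the blue tray, with the two hollow ones left standing upright on the bench outside the tray. Set every foot down, do not let it drop.

Things in the scene. Friction and masses are not known exactly. Their poses are not given: they have to be found in the camera images.
- foot_a_center (a point): centre (40 mm above the underside, z up the axis) of one of three look-alike loose support feet: upright black post 40 mm across on a flared black rubber base 64 mm across (7 mm thick, cone to 18 mm), grey felt top, 80 mm tall. Grip the post anywhere above the cone. One foot is steel-filled, 0.6 to 0.85 kg; two are hollow, 0.09 to 0.13 kg; it cannot be seen which
- foot_b_center (a point): centre (40 mm above the underside, z up the axis) of one of three look-alike loose support feet: upright black post 40 mm across on a flared black rubber base 64 mm across (7 mm thick, cone to 18 mm), grey felt top, 80 mm tall. Grip the post anywhere above the cone. One foot is steel-filled, 0.6 to 0.85 kg; two are hollow, 0.09 to 0.13 kg; it cannot be seen which
- foot_c_center (a point): centre (40 mm above the underside, z up the axis) of one of three look-alike loose support feet: upright black post 40 mm across on a flared black rubber base 64 mm across (7 mm thick, cone to 18 mm), grey felt top, 80 mm tall. Grip the post anywhere above the cone. One foot is steel-filled, 0.6 to 0.85 kg; two are hollow, 0.09 to 0.13 kg; it cannot be seen which
- tray: square open blue metal tray with a grey lining, fixed to the bench: 170 x 170 mm outside, 160 x 160 mm inside, walls 25 mm high over the bench and 5 mm thick, floor 6 mm thick. Origin: centre of its underside, on the bench (z = 0); x and y run along its sides, z up
There are look-alikes about, which are no part of the job. Leave any yellow look-alike of the part that bears foot_c_center alone.

How it is judged:
By the outcome, as a careful person would: the job done as asked, in the order asked, and still so for the second after the job is handed in, with the robot touching nothing.
It also fails if it takes over 64 s, if anything falls off the work surface, if the arm or the gripper's body presses on something with over 40 N, if the wrist force passes 120 N, or if a joint passes its speed limit or range.

## Working session

There is one attempt and no reset: what is moved stays moved. The work goes in short steps, Python scripts to look and compute and a tool call to move; the robot and the scene stay as the last step left them, time stands still between calls to the robot, and variables do not carry over. Pictures are saved under pics/ and viewed, about 8 in all and at most 12, crops included, and the job is handed in when it is done.

Besides the shell and the picture viewer there is one more tool, called after "Call:" by a JSON object that holds its "op" and its "data". carry_out: Moves the arm, as the interface text tells. Its arguments: {"type":"object","properties":{"rows":{"type":"array","items":{"type":"array","items":{"type":"number"}}},"force":{"type":"number"}},"required":["rows"]}

```bash
mkdir -p pics; cat > h.py <<'E'
from bench import *
import numpy as np, cv2
def ray(cam,uv):
    i=camera_info(cam);E=np.array(i["extrinsics"]);d=np.array([(uv[0]-i["cx"])/i["fx"],(uv[1]-i["cy"])/i["fy"],1])
    return E[:3,3],E[:3,:3]@d
def onz(cam,uv,z):
    o,d=ray(cam,uv);return o+d*(z-o[2])/d[2]
def tri(c1,u1,c2,u2):
    o1,d1=ray(c1,u1);o2,d2=ray(c2,u2)
    s=np.linalg.lstsq(np.c_[d1,-d2],o2-o1,rcond=None)[0]
    a=o1+s[0]*d1;b=o2+s[1]*d2
    return (a+b)/2,np.linalg.norm(a-b)
E
python3 - <<'E'
from h import *
np.set_printoptions(precision=3,suppress=True)
ims=[camera(c) for c in("top","scene")]
cv2.imwrite("pics/a.png",ims[0]);cv2.imwrite("pics/b.png",ims[1])
P={}
for c in("top","scene"):
    print(c,np.array(camera_info(c)["extrinsics"])[:3,3])
    for q in("foot_a_center","tray"):
        for r in pinpoint(q,c):
            z=.04 if q!="tray" else 0
            print(c,q,np.round(r["xy"]),round(r["conf"],2),onz(c,r["xy"],z));P.setdefault((c,q),[]).append(r["xy"])
for q in("foot_a_center","tray"):
    for i,a in enumerate(P.get(("top",q),[])):
        for j,b in enumerate(P.get(("scene",q),[])):
            p,e=tri("top",a,"scene",b)
            if e<.015: print(q,i,j,p,e)
s=read_state();print(s["time"],s["ee_pos"],s["eef_rot"],s["ft_force"],s["width"])
E
```

```text
top [ 0.437 -0.014  0.929]
top foot_a_center [365. 220.] 0.84 [ 0.498 -0.158  0.04 ]
top tray [152. 232.] 0.79 [0.485 0.291 0.   ]
scene [ 1.25  -0.041  0.688]
scene foot_a_center [217. 223.] 0.96 [ 0.506 -0.157  0.04 ]
scene tray [414. 223.] 0.78 [0.476 0.296 0.   ]
foot_a_center 0 0 [ 0.498 -0.159  0.033] 0.000887845947239522
tray 0 0 [0.485 0.29  0.007] 0.00405982698186798
0.3 [ 0.259 -0.569  0.236] [ 0.841 -0.541 -0.    -0.   ] [-0.122 -0.358  0.318] 0.08719774657303422
```

View pics/a.png

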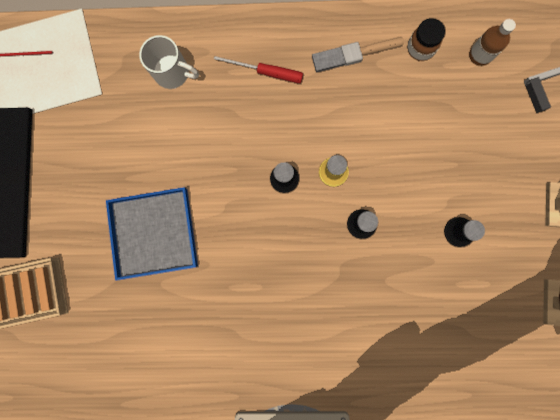

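View pics/b.png

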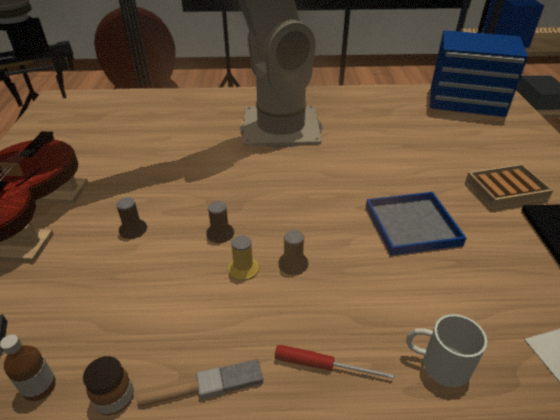

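The top view shows the black feet at about (285,178), (363,222) and (464,231). The yellow look-alike is at (335,170) and the tray at (152,233). In the scene view the feet are at (294,252), (218,222) and (130,218). I'll triangulate the felt tops and the centres.

```bash
python3 - <<'E'
from h import *
np.set_printoptions(precision=3,suppress=True)
camera("top");camera("scene")
for c in("top","scene"):
    for q in("foot_b_center","foot_c_center"):
        for r in pinpoint(q,c): print(c,q,np.round(r["xy"]),round(r["conf"],2),onz(c,r["xy"],.04))
T=[(284,172),(367,221),(474,230)];S=[(294,237),(218,208),(126.5,204)];Y=((337,165),(241,243))
for t,s in zip(T+[Y[0]],S+[Y[1]]): print("felt",*tri("top",t,"scene",s),onz("top",t,.08),onz("scene",s,.08))
for t in [(285,179),(363,224),(460.5,232)]: print("base",onz("top",t,.005))
print(camera_info("top")["fx"])
m=silhouettes("tray","top")
if m:
    pts=np.argwhere(m[0]["mask"])[:,::-1].astype(np.float32)
    b=cv2.boxPoints(cv2.minAreaRect(pts));print(b);print([onz("top",p,.02) for p in b])
E
```

```text
top foot_b_center [468. 231.] 0.91 [ 0.472 -0.362  0.04 ]
top foot_c_center [337. 167.] 0.72 [ 0.61  -0.104  0.04 ]
top foot_c_center [284. 176.] 0.6 [0.592 0.005 0.04 ]
scene foot_b_center [129. 218.] 0.78 [ 0.48  -0.357  0.04 ]
scene foot_c_center [293. 249.] 0.97 [0.591 0.005 0.04 ]
felt [0.595 0.005 0.076] 0.0031528342681723426 [0.594 0.003 0.08 ] [0.599 0.006 0.08 ]
felt [ 0.494 -0.155  0.074] 0.00327469083525485 [ 0.494 -0.156  0.08 ] [ 0.502 -0.152  0.08 ]
felt [ 0.473 -0.359  0.075] 0.004741405602441112 [ 0.473 -0.359  0.08 ] [ 0.481 -0.353  0.08 ]
felt [ 0.607 -0.101  0.075] 0.0023242153002108862 [ 0.606 -0.101  0.08 ] [ 0.612 -0.099  0.08 ]
base [0.593 0.003 0.005]
base [ 0.493 -0.16   0.005]
base [ 0.472 -0.361  0.005]
435.97176979158684
[[103.42 198.94]
 [186.58 187.06]
 [198.22 268.54]
 [115.06 280.42]]
[array([0.556, 0.391, 0.02 ]), array([0.578, 0.212, 0.02 ]), array([0.406, 0.187, 0.02 ]), array([0.384, 0.361, 0.02 ])]
```

Call:
{"op": "carry_out", "data": {"rows": [[-1,-0.28,-0.78,0,0],[-1,-0.28,-0.78,0,0],[-1,-0.28,-0.78,0,0],[-1,-0.28,-0.78,0,0],[-1,-0.28,-0.78,0,0],[-1,-0.28,-0.78,0,0],[-1,-0.28,-0.78,0,0],[-1,-0.28,-0.78,0,0],[-1,-0.28,-0.78,0,0],[-1,-0.28,-0.78,0,0],[-1,-0.28,-0.78,0,0],[-1,-0.28,-0.78,0,0],[-1,0,0,0,0],[-1,0,0,0,0]], "force": 30}}

```text
time: 1.82
ee_pos: [0.4809, -0.3525, 0.2364]
eef_rot: [0.84, -0.543, 0.001, 0.001]
ft_force: [-0.7, -1.1, 0.3]
width: 0.0871
```

Call:
{"op": "carry_out", "data": {"rows": [[-1,0.12,0.35,0.5,0],[-1,0,0,0.7,0],[-1,0,0,0.7,0],[-1,0,0,0.4,0],[-1,0,0,0,0]]}}

```text
time: 2.23
ee_pos: [0.4723, -0.3625, 0.1667]
eef_rot: [0.839, -0.544, 0.003, 0.001]
ft_force: [-0.4, 0.9, -0.2]
width: 0.0871
```

```bash
python3 - <<'E'
from h import *
t=camera("top");s=camera("scene")
cv2.imwrite("pics/c.png",np.hstack([cv2.resize(t[150:310,370:560],None,fx=2,fy=2),cv2.resize(s[130:290,40:230],None,fx=2,fy=2)]))
print(read_state()["ee_pos"])
E
```

```text
[ 0.47324497 -0.36298676  0.16912238]
```

View pics/c.png

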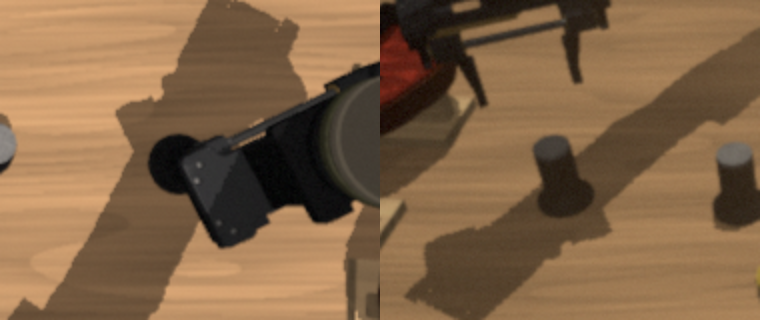

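The jaws straddle the foot, so I'll lower onto it and grip.

Call:
{"op": "carry_out", "data": {"rows": [[-1,0,0,0.7,0],[-1,0,0,0.8,0],[-1,0,0,0.8,0],[-1,0,0,0.8,0],[-1,0,0,0.6,0],[-1,0,0,0.3,0],[-1,0,0,0,0],[-1,0,0,0,0]]}}

```text
time: 3.0
ee_pos: [0.481, -0.37, 0.0579]
eef_rot: [0.839, -0.544, 0.014, 0.002]
ft_force: [0.9, -1.1, -0.3]
width: 0.0869
```

Call:
{"op": "carry_out", "data": {"rows": [[-1,-0.38,0.12,0.3,0],[-1,0,0,0,0],[-1,0,0,0,0]]}}

```text
time: 3.25
ee_pos: [0.4757, -0.3632, 0.0536]
eef_rot: [0.839, -0.544, 0.017, 0.002]
ft_force: [0.3, -0.9, -0.0]
width: 0.0874
```

```bash
python3 - <<'E'
from h import *
s=read_state();print(np.round(s["joint_positions"],3),np.round(s["joint_vel"],3),s["ee_pos"],s["eef_rot"])
E
```

```text
[ 0.757  0.428 -0.224  1.746  0.12   0.946 -0.666] [-0.002 -0.016 -0.006  0.014 -0.003  0.008 -0.002] [ 0.47569008 -0.36321415  0.05357899] [ 0.83861192 -0.54445907  0.01703688  0.00202829]
```

Call:
{"op": "carry_out", "data": {"rows": [[1,0,0,0.1,0],[1,0,0,0,0],[1,0,0,0,0],[1,0,0,0,0],[1,0,0,0,0],[1,0,0,0,0],[1,0,0,0,0],[1,0,0,0,0]]}}

```text
time: 3.92
ee_pos: [0.4778, -0.3633, 0.0543]
eef_rot: [0.839, -0.544, 0.018, 0.001]
ft_force: [-3.5, 5.4, 5.2]
width: 0.0415
```

Call:
{"op": "carry_out", "data": {"rows": [[1,0,0,-0.3,0],[1,0,0,-0.3,0],[1,0,0,-0.2,0],[1,0,0,0,0],[1,0,0,0,0],[1,0,0,0,0],[1,0,0,0,0]]}}

```text
time: 4.5
ee_pos: [0.4747, -0.3621, 0.0777]
eef_rot: [0.839, -0.544, 0.015, 0.002]
ft_force: [0.6, -0.3, -7.8]
width: 0.0395
```

Reading about −7.8 N, so this foot is the heavy one at about 0.8 kg. I'll lift it higher and check the reading again.

Call:
{"op": "carry_out", "data": {"rows": [[1,0,0,-0.4,0],[1,0,0,-0.7,0],[1,0,0,-0.8,0],[1,0,0,-0.8,0],[1,0,0,-0.7,0],[1,0,0,-0.5,0],[1,0,0,-0.2,0],[1,0,0,0,0],[1,0,0,0,0]]}}

```text
time: 5.25
ee_pos: [0.4699, -0.3584, 0.2085]
eef_rot: [0.839, -0.544, 0.013, 0.001]
ft_force: [-0.6, 0.0, -7.9]
width: 0.0393
```

```bash
python3 - <<'E'
from h import *
s=camera("scene");cv2.imwrite("pics/d.png",s)
s=read_state();print(s["ee_pos"],s["eef_rot"],s["ft_force"],s["torque"])
E
```

```text
[ 0.46988818 -0.35837422  0.2081476 ] [ 0.83882495 -0.54424312  0.01304013  0.00144442] [ 0.58095774 -0.14567435 -6.73698778] [ 0.03387325 -0.02539047  0.00264443]
```

View pics/d.png

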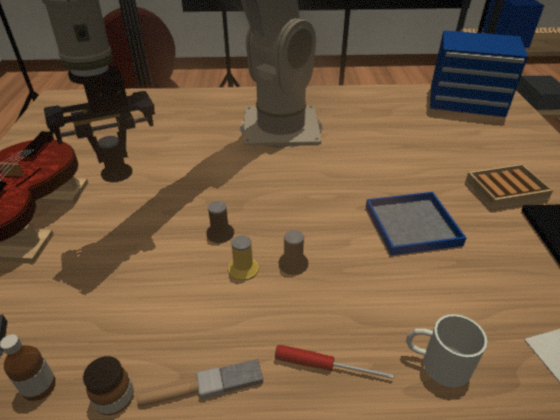

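The foot hangs upright in the grip. In the scene view the two others still stand at (218,222) and (294,252), and the tray is at (414,222). Now I'll carry it across.

Call:
{"op": "carry_out", "data": {"rows": [[1,-0.3,-0.14,0,0],[1,-0.6,-0.29,0,0],[1,-0.75,-0.36,0,0],[1,-0.75,-0.36,0,0],[1,-0.75,-0.36,0,0],[1,-0.75,-0.36,0,0],[1,-0.75,-0.36,0,0],[1,-0.75,-0.36,0,0],[1,-0.75,-0.36,0,0],[1,-0.75,-0.36,0,0],[1,-0.75,-0.36,0,0],[1,-0.75,-0.36,0,0],[1,-0.6,-0.29,0,0],[1,-0.3,-0.14,0,0],[1,0,0,0,0]]}}

```text
time: 6.55
ee_pos: [0.4661, -0.0235, 0.1862]
eef_rot: [0.84, -0.543, -0.001, 0.005]
ft_force: [0.0, 0.0, -7.1]
width: 0.0398
```

Call:
{"op": "carry_out", "data": {"rows": [[1,-0.3,-0.16,-0.1,0],[1,-0.6,-0.3,-0.1,0],[1,-0.74,-0.39,-0.1,0],[1,-0.74,-0.39,0,0],[1,-0.74,-0.39,0,0],[1,-0.74,-0.39,0,0],[1,-0.74,-0.39,0,0],[1,-0.74,-0.39,0,0],[1,-0.74,-0.39,0,0],[1,-0.74,-0.39,0,0],[1,-0.74,-0.39,0,0],[1,-0.74,-0.39,0,0],[1,-0.6,-0.3,0,0],[1,-0.3,-0.16,0,0],[1,0,0,0,0],[1,0,0,0,0]]}}

```text
time: 7.88
ee_pos: [0.4887, 0.2923, 0.1877]
eef_rot: [0.832, -0.554, -0.003, 0.009]
ft_force: [0.2, -0.6, -7.7]
width: 0.0394
```

Call:
{"op": "carry_out", "data": {"rows": [[1,0,0.13,0.4,0],[1,0,0.13,0.6,0],[1,0,0,0.6,0],[1,0,0,0.6,0],[1,0,0,0.6,0],[1,0,0,0.4,0],[1,0,0,0.2,0],[1,0,0,0,0],[1,0,0,0,0]]}}

```text
time: 8.63
ee_pos: [0.4851, 0.2739, 0.0827]
eef_rot: [0.828, -0.561, 0.001, 0.011]
ft_force: [-0.6, -0.4, -7.5]
width: 0.0394
```

```bash
python3 - <<'E'
from h import *
t=camera("top");s=camera("scene")
cv2.imwrite("pics/e.png",np.hstack([cv2.resize(t[150:310,60:250],None,fx=2,fy=2),cv2.resize(s[130:290,320:510],None,fx=2,fy=2)]))
print(read_state()["ee_pos"],read_state()["eef_rot"])
E
```

```text
[0.48532581 0.27428722 0.08316978] [ 0.82774072 -0.56100982  0.00118732  0.01057679]
```

View pics/e.png

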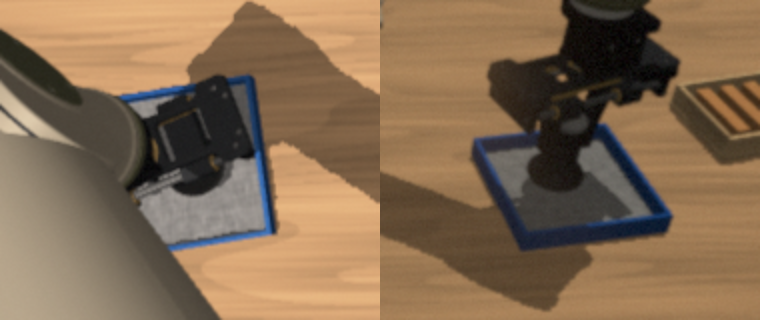

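Both views show the foot upright inside the tray walls. I'll lower it gently, watching the force.

Call:
{"op": "carry_out", "data": {"rows": [[1,-0.3,0,0.2,0],[1,0,0,0.2,0],[1,0,0,0.1,0],[1,0,0,0.1,0],[1,0,0,0,0],[1,0,0,0,0]]}}

```text
time: 9.23
ee_pos: [0.4824, 0.2852, 0.0657]
eef_rot: [0.828, -0.56, 0.002, 0.009]
ft_force: [0.5, 0.8, -7.2]
width: 0.0394
```

Call:
{"op": "carry_out", "data": {"rows": [[1,0,0,0.06,0],[1,0,0,0.06,0],[1,0,0,0.06,0],[1,0,0,0,0]]}}

```text
time: 9.57
ee_pos: [0.4828, 0.2852, 0.0605]
eef_rot: [0.828, -0.561, 0.002, 0.008]
ft_force: [-0.7, -0.4, -5.4]
width: 0.0393
```

Call:
{"op": "carry_out", "data": {"rows": [[1,0,0,0.06,0],[1,0,0,0.06,0],[1,0,0,0,0]]}}

```text
time: 9.82
ee_pos: [0.4829, 0.2855, 0.061]
eef_rot: [0.828, -0.561, 0.003, 0.008]
ft_force: [0.1, -0.2, -7.0]
width: 0.0394
```

Call:
{"op": "carry_out", "data": {"rows": [[1,0,0,0.12,0],[1,0,0,0.1,0],[1,0,0,0,0]]}}

```text
time: 10.07
ee_pos: [0.4843, 0.2862, 0.06]
eef_rot: [0.828, -0.561, 0.005, 0.008]
ft_force: [0.1, -0.2, -7.2]
width: 0.0397
```

Call:
{"op": "carry_out", "data": {"rows": [[1,0,0,0.12,0],[1,0,0,0.12,0],[1,0,0,0.12,0],[1,0,0,0.12,0]]}}

```text
time: 10.4
ee_pos: [0.4883, 0.2877, 0.0568]
eef_rot: [0.827, -0.562, 0.01, 0.005]
ft_force: [-14.9, -11.1, 38.5]
width: 0.0397
```

Call:
{"op": "carry_out", "data": {"rows": [[1,0,0,0,0],[1,0,0,0,0]]}}

```text
time: 10.57
ee_pos: [0.4892, 0.2882, 0.0579]
eef_rot: [0.827, -0.562, 0.011, 0.004]
ft_force: [0.4, 0.3, -6.7]
width: 0.0395
```

Call:
{"op": "carry_out", "data": {"rows": [[1,0,0,0.1,0],[1,0,0,0.1,0]]}}

```text
time: 10.73
ee_pos: [0.491, 0.2885, 0.0556]
eef_rot: [0.827, -0.562, 0.012, 0.003]
ft_force: [-11.0, -10.8, 40.4]
width: 0.0394
```

Call:
{"op": "carry_out", "data": {"rows": [[-0.2,0,0,0.04,0],[-0.2,0,0,0.02,0],[-0.6,0,0,0,0],[-1,0,0,0,0],[-1,0,0,0,0],[-1,0,0,0,0]]}}

```text
time: 11.23
ee_pos: [0.4931, 0.2894, 0.0541]
eef_rot: [0.827, -0.563, 0.013, 0.001]
ft_force: [-0.1, 0.1, 0.4]
width: 0.0708
```

```bash
python3 - <<'E'
from h import *
t=camera("top");s=camera("scene")
cv2.imwrite("pics/f.png",np.hstack([cv2.resize(t[150:310,60:250],None,fx=2,fy=2),cv2.resize(s[130:290,320:510],None,fx=2,fy=2)]))
E
```

```text
(no output)
```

View pics/f.png

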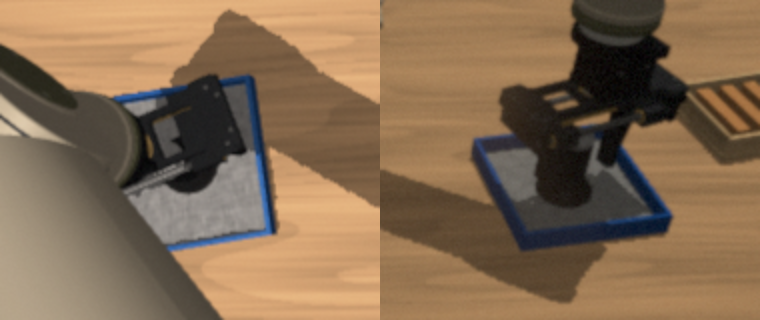

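The foot stands upright and is released, with the force near zero. I'll finish opening the jaws, then rise straight up.

Call:
{"op": "carry_out", "data": {"rows": [[-1,0,0,0,0],[-1,0,0,0,0],[-1,0,0,-0.2,0],[-1,0,0,-0.4,0],[-1,0,0,-0.6,0],[-1,0,0,-0.7,0],[-1,0,0,-0.8,0],[-1,0,0,-0.8,0],[-1,0,0,-0.8,0],[-1,0,0,-0.6,0],[-1,0,0,-0.3,0],[-1,0,0,0,0],[-1,0,0,0,0]]}}

```text
time: 12.42
ee_pos: [0.4882, 0.2932, 0.2257]
eef_rot: [0.827, -0.561, 0.013, -0.001]
ft_force: [-0.1, 0.4, -0.7]
width: 0.087
```

```bash
python3 - <<'E'
from h import *
s=camera("scene");cv2.imwrite("pics/g.png",s);t=camera("top");print(read_state()["ee_pos"])
for q in("foot_a_center","foot_b_center","foot_c_center"):
  for c in("scene","top"):
    for r in pinpoint(q,c): print(q,c,np.round(r["xy"]),round(r["conf"],2),np.round(onz(c,r["xy"],.04),3))
E
```

```text
[0.48789141 0.29295948 0.22466405]
foot_a_center scene [219. 222.] 0.73 [ 0.501 -0.154  0.04 ]
foot_a_center top [367. 222.] 0.98 [ 0.494 -0.163  0.04 ]
foot_b_center scene [412. 213.] 0.75 [0.484 0.281 0.04 ]
foot_b_center top [150. 232.] 0.91 [0.482 0.282 0.04 ]
foot_c_center scene [292. 248.] 0.83 [0.59  0.003 0.04 ]
foot_c_center scene [238. 255.] 0.57 [ 0.606 -0.107  0.04 ]
foot_c_center top [283. 176.] 0.96 [0.592 0.006 0.04 ]
foot_c_center top [336. 166.] 0.56 [ 0.611 -0.103  0.04 ]
```

View pics/g.png

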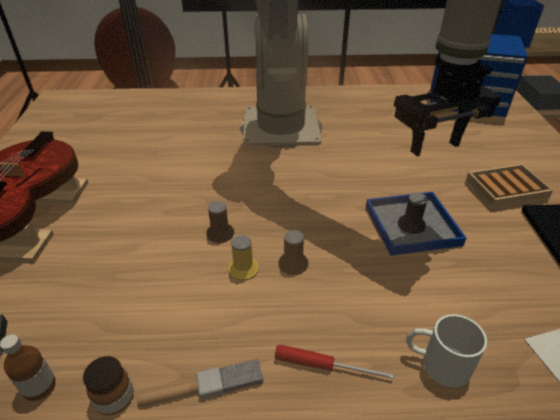

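The picture shows the heavy foot upright in the tray at (413,213) and the two hollow feet untouched at (218,222) and (293,250). The gripper is clear, so I'm handing in.

```bash
python3 -c "
from bench import *
print(close_job())"
```

```text
the job is handed in; nothing more can be done
None
```

The steel-filled foot is standing upright in the blue tray, and I've handed in the job; it reports no verdict.

- **Finding it:** The first foot I lifted (foot_b) read about 6.7 to 7.9 N, roughly 0.75 kg. That is within the steel range and far above the hollow 0.09 to 0.13 kg. I therefore did not lift the other two; they stand where they were on the bench.
- **Last checks:** Both cameras put the foot at about (0.483, 0.282), within 10 mm of the measured tray centre. The other two feet and the yellow look-alike have not moved, and the gripper is open and well clear. I handed in at about 13 s of the 64 s allowed.
- **Setting down:** I lowered the foot until it touched and then released it, but contact was firmer than I meant. The wrist force reached about 45 N in total, briefly and twice, against the 120 N wrist limit. That push went through the held foot onto the tray floor, not through the arm or the gripper's body. The tool was tilted by up to about 2° while gripping. After release the foot stood upright in the pictures.

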